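# Zero a turbidity meter and latch its vial carriage in the beam

### The arm

A 6-joint arm with a two-finger parallel gripper is mounted at the origin on the work surface; the furniture and walls round the work are solid. World frame = base frame: x ahead of the robot, y to its left, z up, the work surface at z = 0. Lengths are in m, angles in degrees, forces in N, time in s.
With the tool pointing down it reaches from about 0.3 to 0.75 m from the base axis. Payload 8.5 kg.
Tool frame: the origin (TCP) lies between the finger pads; the fingertips stand 19 mm ahead of it and the grasp point (between the pads) is the TCP; z points along the fingers, y is the direction in which the jaws open and shut (so a half turn about z gives the same grasp; the last joint's range is limited). The gripper opens to 85 mm and grips with 20 to 120 N. Pads are 22 mm wide; open, the fingers measure 114 mm over their backs; the gripper's body (76 mm by 85 mm) begins 54 mm behind the grasp point. The pads swing forward as they close: fully open they stand 13 mm farther back than shut.
Start: joints at [-78.742, 21.807, 74.336, -0, 83.858, -12.336], TCP at [0.22, -0.504, 0.25] pointing down, gripper open.
Joint ranges: [-178.18, 178.18], [-50.72, 133.34], [12.68, 142.11], [-81.47, 261.47], [9.98, 163.14], [-165.26, 165.26]. Speed limits (degrees/s): [136.94, 136.94, 180, 180, 180, 180].

### API

Orientations are given as a 3x3 rotation matrix whose columns are the frame's x, y, z axes.
In Python, from rig import env gives the robot as it stands.
- The arm moves only by the shell command python3 -m pendant 'ROWS' [OPENING] [FORCE]. ROWS is JSON, a list of rows, each a list of 2 entries, a list of its own where there are three numbers: the shift along the tool's x, y, z scaled (see below), then the turn, a rotation vector about the tool's x, y, z scaled (see below). A call has 1 to 20 rows; each row shifts and turns the commanded pose from where the row before left it, along the tool's axes as they then stand; what a row does not reach is not made up. The controller multiplies each number of a shift by 0.1 m and each number of a turn by pi/2 rad. A row lasts 1/8 s, in which the tool goes at most 62.5 mm and 10.7 degrees, less where a joint would pass 70% of its speed; a pose out of reach is approached as far as the arm can. A call with a number of a shift or a turn outside -1 to 1 is refused whole. A call with a gripper value outside its range is refused whole. OPENING is the gripper command: -1 is shut, 1 is fully open, values between are in proportion, set as the call begins (- or left out, the last holds). The fingers move at their own pace and stop on an object; FORCE is the grip in N (left out, the last holds). Time passes only in rows, so rows that do not move let the fingers close. It gives the time, the measured TCP pose, the force and the opening at its end, in the units of the state.
- env.observe(): the state, without advancing time (a new reading comes with each control period).
- env.get_image(name): name is "scene" or "top" or "wrist"; returns a dict with "image" (384x512x3 uint8, red, green, blue), "K" (3x3 intrinsics, pixels), "R" (3x3) and "t" (3): a world point X has camera coordinates R X + t. Camera axes: x right, y down, z forward; pixel columns grow to the right and rows downward; lengths in m; the calibration is good to about 2 mm. A picture is of the moment at which its call begins. There is no depth.
- env.close_job(): hands the job in, once; it reports no verdict.
The state is a dict: "time_s": time; "q": joint angles; "qvel": joint speeds; "joint_efforts": joint torques, N m; "position": TCP position; "tool_rot": TCP orientation; "ft_force": force on the tool from outside, world axes, zero at the start; "wrist_torque": the same for the moment, N m; "grip_width": finger opening in m.
Only numpy, scipy, OpenCV 4.12 (cv2) and the standard library are available. Lean on these libraries where they do the work, as an engineer would, in place of code of your own. Each camera call takes 0.05 s, during which the arm holds its last target.

### The job

Take a turbidity reading of the vial that stands in the bench meter's sprung carriage. Push the carriage by the ribbed face of its push plate all the way in to its back stop, keep it there for a good second so that the meter zeroes, then let go and draw back so that the spring returns it and it latches on the stop pin at mid travel; once it rests there, press the round key fully down and come clear. Do not touch the vial or take hold of the push plate, do not press the bar-shaped key, and leave the other things where they are.

Things in the scene. Friction and masses are not known exactly. Their poses are not given: they have to be found in the camera images.
- photometer: the turbidity meter, a fixed white and grey bench instrument 120 (x) x 220 (y) mm, deck top at 42 mm; origin at the centre of its underside on the table, y along the carriage's travel (inward is +y), x towards its back. On its +y end (y = +31 to +108 mm) is a console, top at 75 mm. Two grey turrets, 24 x 30 mm, tops at 87 mm, stand at x = +-46, y = -15 mm either side of the slide
- pin_knob (a point): top of the stop pin's dark turned knob, 16 mm wide, on a small boss at the console's -y wall, at x = -23, y = +7.5, z = 89 mm in the meter's frame (up to 8 mm higher while the cam lifts the pin); leave it alone
- carriage (a joint): travel of the sprung carriage in m along the meter's +y: 0 = out (its start), 0.050 = fully in at the back stop (zeroing), 0.028 = latched (vial in the beam). A spring drives it out, 3 N at 0 to 6 N at 0.050; damping 25 N per m/s. Moving in, its cam lifts the stop pin from about 0.005 and the pin drops behind it just past 0.028: let go earlier, it returns to 0; later, it stops on the pin
- push_face (a point): centre of the ribbed outer (-y) face of the carriage's upright black push plate; moves with the carriage; axes as the meter's, so push along its +y. At the start it is at x = 0, y = -118, z = 67 mm in the meter's frame. The plate is 44 mm wide (x), 42 mm high (z 46 to 88 mm above the table), 11 mm thick; pressing on its back or sides counts as taking hold of it
- stop_pin (a joint): height of the sprung stop pin in m: 0 = down, up to 0.008 when the cam lifts it
- vial: small glass vial with a grey cap, 23 mm diameter, 43 mm high, loose in the carriage's cup (16 mm deep); its origin is the centre of its underside, at the start 53 mm above the table at x = 0, y = -43 mm in the meter's frame (y = -15 mm when latched)
- round_key_top (a point): centre of the top of the round black key (24 mm diameter) on the console, 84 mm above the table, at x = +10, y = +54 mm in the meter's frame; pressed straight down
- round_key (a joint): travel of the round key in m: 0 = up, 0.005 = fully down; sprung, about 4 N to press it down; it comes up by itself
- bar_key (a joint): travel of the bar-shaped key (40 x 10 mm, at x = +14, y = +94 mm in the meter's frame, top 84 mm): 0 = up, 0.005 = down; not to be pressed
- vial_red: spare vial with a red cap, 23 mm diameter, 43 mm high, on the table beside the meter's console end; origin at the centre of its underside
- vial_blue: spare vial with a blue cap, 23 mm diameter, 43 mm high, on the table beside the meter's console end; origin at the centre of its underside
- dropper: brown dropper bottle, 33 mm diameter, 102 mm high, on the table beside the meter's console end; origin at the centre of its underside
- mini_rack: low teal rack of micro tubes, 52 x 124 x 38 mm, on the table to the right, nearer the robot than the meter; origin at the centre of its underside
- petri_dish: petri dish, 91 mm diameter, 15 mm high, on the table to the right of the meter; origin at the centre of its underside
- timer: green bench timer, 66 x 92 x 28 mm, on the table to the left, nearer the robot than the meter; origin at the centre of its underside
- marker: blue marker pen, 135 mm long, 17 mm thick, lying on the logbook left of the meter; origin at the centre of its underside

How it is judged (in metres and radians):
On the way, in this order (a step that is already met when the one before it is completed fails the run):
1. the carriage is pushed fully in to its back stop and kept there while the meter zeroes (value of joint carriage above 0.0465 m), for 0.7 s.
2. let go, the carriage has come back by itself and rests latched on the stop pin at mid travel (value of joint carriage between 0.0255 and 0.0305 m and value of joint stop_pin below 0.002 m and contact force between the fingers and photometer below 0.05 N and velocity of joint carriage between -0.005 and 0.005 m/s), for 0.3 s.
3. the round key is pressed fully down with the vial in the beam (value of joint carriage between 0.0255 and 0.0305 m and value of joint stop_pin below 0.002 m and value of joint round_key above 0.0042 m), for 0.05 s.
At the end, for the whole second after the job is handed in: the carriage rests latched on the lowered stop pin at mid travel (25.5 to 30.5 mm), the vial stands upright in its cup in the beam (within 4 mm along the travel), both keys are up (value of joint carriage between 0.0255 and 0.0305 m and value of joint stop_pin below 0.002 m and value of joint each of round_key, bar_key below 0.001 m and y of vial in the frame of photometer between -0.019 and -0.011 m and z of vial in the frame of photometer below 0.056 m and angle between vial's own z axis and vertical below 0.15 rad and linear speed of vial below 0.02 m/s); the robot touches nothing.
It fails at once if the robot touches the vial, or the vial is lifted out of its cup or tipped (contact force between any of the fingers, the arm and vial above 0.2 N or z of vial in the frame of photometer above 0.061 m or angle between vial's own z axis and vertical above 0.3 rad).
It fails at once if the push plate is taken hold of by its back or sides (contact force between the fingers and carriage_c14 above 2 N or contact force between the fingers and carriage_c15 above 2 N or contact force between the fingers and carriage_c16 above 2 N).
It fails at once if the bar-shaped key is pressed (value of joint bar_key above 0.003 m).
It fails at once if the round key is pressed while the carriage is not at its latched position (value of joint round_key above 0.003 m and (value of joint carriage below 0.0255 m or value of joint carriage above 0.0305 m)).
It fails at once if one of the other things is moved by more than 20 mm (distance of any of vial_red, vial_blue, dropper, mini_rack, petri_dish, timer, marker from where it was at the start of the episode above 0.02 m).
It also fails if it takes over 45 s, if anything falls off the work surface, if the arm or the gripper's body presses on something with over 40 N, if the wrist force passes 120 N, or if a joint passes its speed limit or range.

## Working session

There is one attempt and no reset: what is moved stays moved. The work goes in short steps, Python scripts to look and compute and a shell command to move; the robot and the scene stay as the last step left them, time stands still between calls to the robot, and variables do not carry over. Pictures are saved under pics/ and viewed, and the job is handed in when it is done.

```bash
ls; mkdir -p pics
python3 - <<'E'
from rig import env
import cv2
for n in ("scene","top","wrist"):
    d=env.get_image(n); cv2.imwrite(f"pics/{n}0.png",cv2.cvtColor(d["image"],cv2.COLOR_RGB2BGR))
s=env.observe(); print(s["time_s"],s["position"],s["tool_rot"],s["grip_width"],s["ft_force"])
E
```

```text
pics
0.15 [ 0.22007154 -0.50381967  0.24985428] [[ 9.16407750e-01  4.00245904e-01 -2.28702399e-04]
 [ 4.00245900e-01 -9.16407105e-01  1.11256741e-03]
 [ 2.35716045e-04 -1.11110259e-03 -9.99999355e-01]] 0.08569007394190759 [ 0.12329214 -0.0057168   0.30240349]
```

View pics/scene0.png

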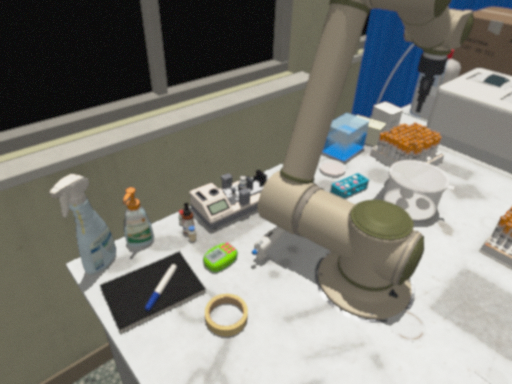

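View pics/top0.png

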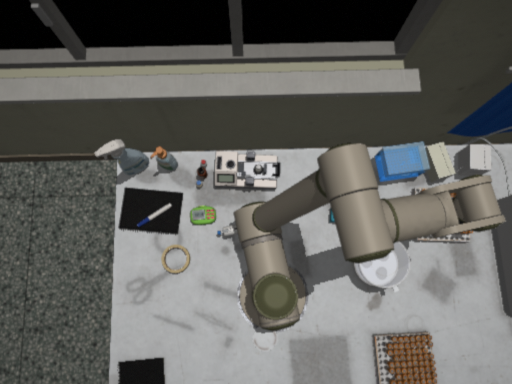

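View pics/wrist0.png

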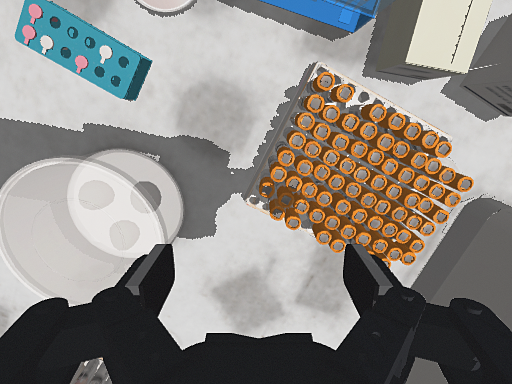

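Top view: the meter's console end is at left (+y), about (227,170), and the push plate is at about (277,170). I'll enlarge it to measure.

```bash
cat > h.py <<'E'
import numpy as np, cv2
from rig import env
def save(n,f,crop=None,sc=1):
    d=env.get_image(n); im=cv2.cvtColor(d["image"],cv2.COLOR_RGB2BGR)
    if crop: a,b,c,e=crop; im=im[b:e,a:c]
    im=cv2.resize(im,None,fx=sc,fy=sc,interpolation=cv2.INTER_CUBIC); cv2.imwrite("pics/"+f,im); return d
def px(d,X): 
    p=d["K"]@(d["R"]@np.array(X)+d["t"]); return p[:2]/p[2]
def ray(d,u,v,z):
    R=d["R"];c=-R.T@d["t"]; w=R.T@np.linalg.solve(d["K"],[u,v,1.]); return c+w*(z-c[2])/w[2]
E
python3 - <<'E'
from h import *
d=save("top","top1.png",(190,140,310,230),6)
print(d["K"],-d["R"].T@d["t"]);print(d["R"])
d=save("scene","scene1.png",(170,150,290,240),6)
E
```

```text
[[468.25939669   0.         252.70632026]
 [  0.         468.25939669 184.06360593]
 [  0.           0.           1.        ]] [0.02831615 0.06875459 1.64781911]
[[-0.02554683 -0.99967143  0.00209371]
 [-0.9763951   0.02450255 -0.21459782]
 [ 0.21447601 -0.00752658 -0.97670026]]
```

View pics/top1.png

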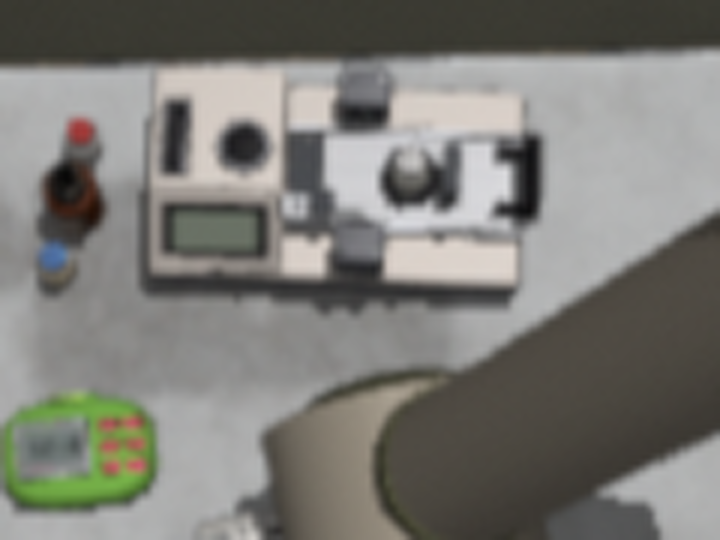

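View pics/scene1.png

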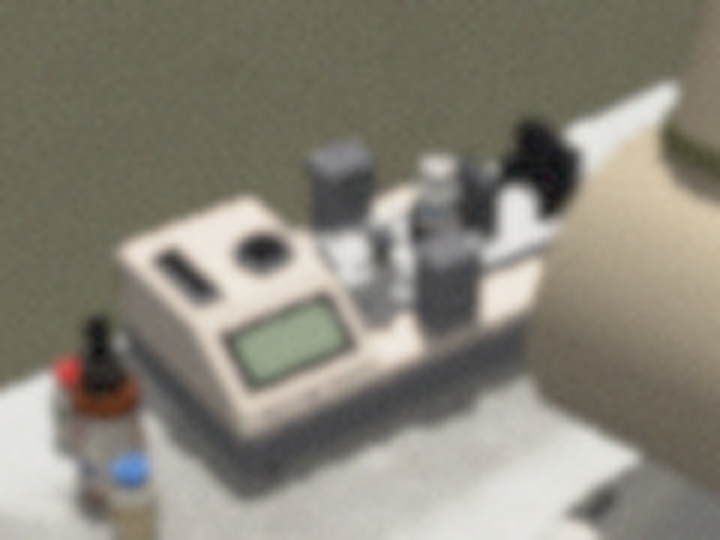

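Run:
```python
from h import *
from scipy.optimize import least_squares
d=env.get_image("top")
P=[((243,145),(10,54,84)),((175,135),(14,94,84)),((523,95),(60,-110,42)),((519,287),(-60,-110,42)),((155,68),(60,108,75)),((540,138),(22,-118,88)),((540,218),(-22,-118,88)),((150,273),(-60,108,75))]
uv=np.array([[(a+.5)/6-.5+190,(b+.5)/6-.5+140] for (a,b),_ in P]);M=np.array([m for _,m in P])/1000
def T(p,M=M):
    c,s=np.cos(p[2]),np.sin(p[2]); return M@np.array([[c,-s,0],[s,c,0],[0,0,1]]).T+[p[0],p[1],0]
f=lambda p:(np.array([px(d,X) for X in T(p)])-uv).ravel()
r=least_squares(f,[.4,.1,0]); print(r.x,np.degrees(r.x[2]));print((r.fun.reshape(-1,2)).round(2))
for n,m in (("push",(0,-118,67)),("key",(10,54,84)),("vial",(0,-43,53))): print(n,T(r.x,np.array([m])/1000))
```

```text
[ 0.42993902  0.0798307  -0.05933412] -3.399594864262146
[[-0.05  0.65]
 [-0.24  0.81]
 [ 0.47 -0.05]
 [ 0.37  0.92]
 [-0.08 -0.21]
 [ 0.42 -0.19]
 [ 0.15 -1.11]
 [-1.02 -0.84]]
push [[ 0.42294171 -0.03796165  0.067     ]]
key [[0.44312359 0.13314268 0.084     ]]
vial [[0.42738915 0.03690637 0.053     ]]
```

```bash
python3 -m pendant '[[[0,0,0],[0,0,-0.1]],[[0,0,0],[0,0,-0.1]],[[0,0,0],[0,0,-0.1]],[[0,0,0],[0,0,-0.1]],[[0,0,0],[0,0,-0.1]],[[0,0,0],[0,0,-0.1]],[[0,0,0],[0,0,-0.1]]]' -1
cat >> h.py <<'E'
YAW=-0.0593; O=np.array([0.42994,0.07983,0])
def m2w(m):
    c,s=np.cos(YAW),np.sin(YAW); return np.array([[c,-s,0],[s,c,0],[0,0,1]])@(np.array(m)/1000)+O
def rel(m):
    s=env.observe(); R=np.array(s["tool_rot"]); print("t",s["time_s"],"pos",np.round(s["position"],4),"q",np.round(s["q"],1))
    print("tool-frame shift mm",np.round(R.T@(m2w(m)-s["position"])*1000,1),"yaw err",np.degrees(YAW+np.pi/2-np.arctan2(R[1,0],R[0,0])), "R", R[:,2].round(4),"F",np.round(s["ft_force"],2))
    c,sn=np.cos(YAW),np.sin(YAW); D=np.array(s["position"])-O; print("TCP in meter mm",np.round(1000*np.array([c*D[0]+sn*D[1],-sn*D[0]+c*D[1],D[2]]),1))
E
python3 -c "
from h import *
rel((0,-190,200))"
```

```text
time_s: 1.18
position: [0.2201, -0.504, 0.2502]
tool_rot: [[0.054, 0.999, -0.0], [0.999, -0.054, 0.0], [0.0, -0.0, -1.0]]
ft_force: [-0.5, 0.4, 0.2]
grip_width: -0.0003
t 1.175 pos [ 0.2201 -0.504   0.2502] q [-78.7  21.8  74.3  -0.   83.9 -75.6]
tool-frame shift mm [404.3 176.9  50.3] yaw err -0.28593399446159695 R [-1.e-04  2.e-04 -1.e+00] F [-0.47  0.44  0.19]
TCP in meter mm [-174.9 -595.2  250.2]
```

```bash
python3 -m pendant '[[[0.15,0.07,0],[0,0,0]],[[0.25,0.11,0],[0,0,0]],[[0.33,0.15,0],[0,0,0]],[[0.33,0.15,0],[0,0,0]],[[0.33,0.15,0],[0,0,0]],[[0.33,0.15,0],[0,0,0]],[[0.33,0.15,0],[0,0,0]],[[0.33,0.14,0],[0,0,0]],[[0.33,0.14,0],[0,0,0]],[[0.33,0.14,0],[0,0,0]],[[0.33,0.14,0],[0,0,0]],[[0.33,0.14,0],[0,0,0]],[[0.25,0.1,0],[0,0,0]],[[0.1,0.04,0],[0,0,0]],[[0,0,0],[0,0,0]]]'
python3 - <<'E'
from h import *
rel((0,-165,80))
d=save("wrist","w1.png")
np.savez("w1.npz",**{k:d[k] for k in("K","R","t")})
print(-d["R"].T@d["t"])
for m in ((0,-118,88),(22,-118,88),(-22,-118,88),(10,54,84),(60,-110,42),(-60,-110,42)): print(m,px(d,m2w(m)).round(1))
E
```

```text
time_s: 3.05
position: [0.4207, -0.1098, 0.2503]
tool_rot: [[0.06, 0.998, -0.0], [0.998, -0.06, -0.0], [-0.0, -0.0, -1.0]]
ft_force: [-0.2, -0.6, -0.4]
grip_width: -0.0003
t 3.05 pos [ 0.4207 -0.1098  0.2503] q [-30.3  10.2  91.2  -0.   78.7 -26.9]
tool-frame shift mm [ 24.9  -2.  170.3] yaw err 0.023314746540721992 R [-0.e+00 -1.e-04 -1.e+00] F [-0.24 -0.62 -0.4 ]
TCP in meter mm [   2.  -189.8  250.3]
[ 0.42486883 -0.03461181  0.37338641]
(0, -118, 88) [257.1 108.5]
(22, -118, 88) [280.3 108.5]
(-22, -118, 88) [233.8 108.6]
(10, 54, 84) [ 269.2 -119.9]
(60, -110, 42) [312.4 100.3]
(-60, -110, 42) [202.2 100.4]
```

View pics/w1.png

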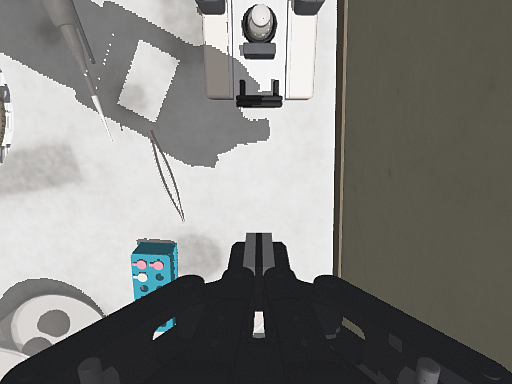

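```bash
sed -i 's/O=np.array(\[0.42994,0.07983,0\])/O=np.array([0.4324,0.0808,0])/' h.py
python3 -m pendant '[[[0.05,0.0,0.15],[0,0,0]],[[0.1,0.005,0.3],[0,0,0]],[[0.1,0,0.35],[0,0,0]],[[0,0,0.35],[0,0,0]],[[0,0,0.3],[0,0,0]],[[0,0,0.2],[0,0,0]],[[0,0,0.05],[0,0,0]],[[0,0,0],[0,0,0]]]'
python3 - <<'E'
from h import *
rel((0,-129,80))
d=save("wrist","w2.png")
for m in ((0,-118,88),(22,-118,88),(-22,-118,88),(10,54,84),(60,31,75),(-60,31,75)): print(m,px(d,m2w(m)).round(1))
E
```

```text
time_s: 4.1
position: [0.4229, -0.0859, 0.0806]
tool_rot: [[0.061, 0.998, 0.0], [0.998, -0.061, -0.0], [-0.0, 0.0, -1.0]]
ft_force: [-0.7, 0.0, 0.5]
grip_width: -0.0001
t 4.1 pos [ 0.4229 -0.0859  0.0806] q [-27.3  23.3 106.7  -0.   50.  -23.8]
tool-frame shift mm [37.9 -0.5  0.6] yaw err 0.07126668496605161 R [ 2.e-04 -2.e-04 -1.e+00] F [-0.71  0.    0.46]
TCP in meter mm [   0.4 -166.9   80.6]
(0, -118, 88) [258.6 172.2]
(22, -118, 88) [312.4 172.1]
(-22, -118, 88) [204.7 172.3]
(10, 54, 84) [ 297.5 -510.2]
(60, 31, 75) [ 457.3 -322.7]
(-60, 31, 75) [  58.3 -320.8]
```

View pics/w2.png

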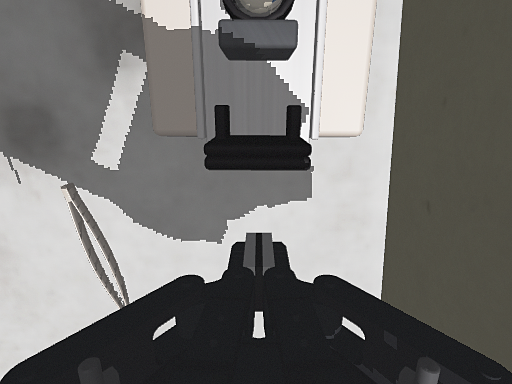

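```bash
python3 -m pendant '[[[0.1,-0.003,0],[0,0,0]],[[0.1,0,0],[0,0,0]],[[0.08,0,0],[0,0,0]],[[0.05,0,0],[0,0,0]],[[0.05,0,0],[0,0,0]],[[0.05,0,0],[0,0,0]],[[0.05,0,0],[0,0,0]],[[0.05,0,0],[0,0,0]],[[0.05,0,0],[0,0,0]],[[0.05,0,0],[0,0,0]],[[0.05,0,0],[0,0,0]],[[0.05,0,0],[0,0,0]],[[0.05,0,0],[0,0,0]],[[0.05,0,0],[0,0,0]]]'
python3 - <<'E'
from h import *
rel((0,-79,80))
d=save("wrist","w3.png")
E
```

```text
time_s: 5.9
position: [0.4278, -0.0029, 0.0804]
tool_rot: [[0.059, 0.998, 0.001], [0.998, -0.059, -0.001], [-0.001, 0.001, -1.0]]
ft_force: [-0.6, -7.9, 1.1]
grip_width: 0.0001
t 5.9 pos [ 0.4278 -0.0029  0.0804] q [-1.630e+01  2.300e+01  1.072e+02 -1.000e-01  4.970e+01 -1.280e+01]
tool-frame shift mm [ 4.8 -0.4  0.4] yaw err 0.004534282888254989 R [ 6.0e-04 -1.3e-03 -1.0e+00] F [-0.63 -7.91  1.06]
TCP in meter mm [  0.4 -83.8  80.4]
```

View pics/w3.png

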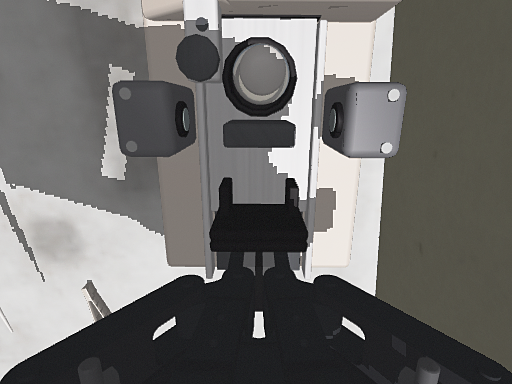

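```bash
python3 -m pendant '[[[0.02,0,0],[0,0,0]],[[0.02,0,0],[0,0,0]]]'; python3 -m pendant '[[[0.02,0,0],[0,0,0]]]'; python3 -c "
from h import *
rel((0,-79,80))"
```

```text
time_s: 6.2
position: [0.428, 0.0011, 0.0804]
tool_rot: [[0.059, 0.998, 0.001], [0.998, -0.059, -0.001], [-0.001, 0.001, -1.0]]
ft_force: [-0.4, -6.2, 1.1]
grip_width: -0.0
time_s: 6.32
position: [0.4282, 0.002, 0.0805]
tool_rot: [[0.058, 0.998, 0.0], [0.998, -0.058, -0.004], [-0.004, 0.001, -1.0]]
ft_force: [-4.8, -24.6, 2.1]
grip_width: 0.0002
t 6.325 pos [0.4282 0.002  0.0805] q [-15.5  23.1 107.2  -0.3  49.7 -12. ]
tool-frame shift mm [-0.1 -0.5  0.5] yaw err -0.06264489207223754 R [ 4.0e-04 -3.9e-03 -1.0e+00] F [ -4.76 -24.6    2.07]
TCP in meter mm [  0.5 -78.9  80.5]
```

```bash
python3 -m pendant '[[[0,0,0],[0,0,0]],[[0,0,0],[0,0,0]],[[0,0,0],[0,0,0]],[[0,0,0],[0,0,0]],[[0,0,0],[0,0,0]],[[0,0,0],[0,0,0]],[[0,0,0],[0,0,0]],[[0,0,0],[0,0,0]],[[0,0,0],[0,0,0]],[[0,0,0],[0,0,0]],[[0,0,0],[0,0,0]],[[0,0,0],[0,0,0]]]'
python3 - <<'E'
from h import *
rel((0,-79,80))
d=save("wrist","w4.png")
E
python3 -m pendant '[[[-0.05,0,0],[0,0,0]],[[-0.05,0,0],[0,0,0]],[[-0.05,0,0],[0,0,0]],[[-0.05,0,0],[0,0,0]],[[-0.05,0,0],[0,0,0]],[[-0.05,0,0],[0,0,0]],[[-0.1,0,0],[0,0,0]],[[-0.1,0,0],[0,0,0]],[[-0.1,0,0],[0,0,0]],[[0,0,0],[0,0,0]],[[0,0,0],[0,0,0]],[[0,0,0],[0,0,0]],[[0,0,0],[0,0,0]]]'
python3 - <<'E'
from h import *
rel((0,-79,80))
d=save("wrist","w5.png")
for m in ((0,-90,88),(22,-90,88),(-22,-90,88),(-23,7.5,89),(-46,-15,87),(46,-15,87),(0,-15,96)): print(m,px(d,m2w(m)).round(1))
E
```

```text
time_s: 7.82
position: [0.4281, 0.0019, 0.0805]
tool_rot: [[0.059, 0.998, 0.0], [0.998, -0.059, -0.003], [-0.003, 0.001, -1.0]]
ft_force: [-3.1, -16.0, 0.7]
grip_width: -0.0001
t 7.825 pos [0.4281 0.0019 0.0805] q [-15.6  23.1 107.2  -0.2  49.7 -12. ]
tool-frame shift mm [ 0.1 -0.4  0.5] yaw err -0.02449914421222908 R [ 3.0e-04 -3.5e-03 -1.0e+00] F [ -3.06 -16.03   0.66]
TCP in meter mm [  0.4 -79.1  80.5]
time_s: 9.5
position: [0.4243, -0.0561, 0.0803]
tool_rot: [[0.059, 0.998, -0.0], [0.998, -0.059, 0.0], [0.0, -0.0, -1.0]]
ft_force: [0.8, 0.2, 0.3]
grip_width: -0.0001
t 9.5 pos [ 0.4243 -0.0561  0.0803] q [-23.5  23.1 107.2   0.   49.7 -20.1]
tool-frame shift mm [58.2  0.   0.3] yaw err -0.0142208898204819 R [-0.  0. -1.] F [0.83 0.23 0.3 ]
TCP in meter mm [   0.  -137.2   80.3]
(0, -90, 88) [259.7 176.6]
(22, -90, 88) [313.5 176.5]
(-22, -90, 88) [206.  176.6]
(-23, 7.5, 89) [ 185.2 -131.1]
(-46, -15, 87) [123.4 -40.6]
(46, -15, 87) [396.5 -41. ]
(0, -15, 96) [260.  -54.9]
```

View pics/w5.png

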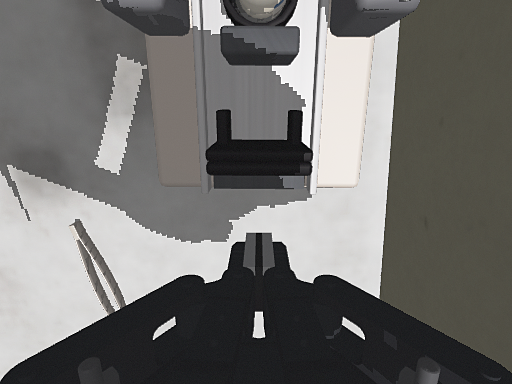

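Plate outer edge sits at row 175 (176.6 is predicted for latched), so the carriage is latched. Next I lift and move to the key, looking on the way.

```bash
python3 -m pendant '[[[0,0,-0.15],[0,0,0]],[[0,0,-0.3],[0,0,0]],[[0,0,-0.35],[0,0,0]],[[0.1,0,-0.25],[0,0,0]],[[0.25,0.03,-0.05],[0,0,0]],[[0.3,0.03,0],[0,0,0]],[[0.25,0.02,0],[0,0,0]],[[0.1,0.02,0],[0,0,0]],[[0,0,0],[0,0,0]],[[0,0,0],[0,0,0]]]'
python3 - <<'E'
from h import *
rel((10,54,112))
d=save("wrist","w6.png")
for m in ((0,-90,88),(-23,7.5,89),(-46,-15,87),(46,-15,87),(0,-15,96),(10,54,84),(14,94,84)): print(m,px(d,m2w(m)).round(1))
E
```

```text
time_s: 10.8
position: [0.4402, 0.0423, 0.1903]
tool_rot: [[0.06, 0.998, -0.0], [0.998, -0.06, -0.0], [-0.0, -0.0, -1.0]]
ft_force: [-0.8, -0.3, -0.5]
grip_width: -0.0
t 10.8 pos [0.4402 0.0423 0.1903] q [-9.9 14.6 96.3 -0.  69.2 -6.5]
tool-frame shift mm [92.  -0.1 78.3] yaw err 0.0438838229567128 R [-2.e-04 -1.e-04 -1.e+00] F [-0.83 -0.27 -0.5 ]
TCP in meter mm [ 10.1 -38.  190.3]
(0, -90, 88) [247.8 257.3]
(-23, 7.5, 89) [216.4 145.2]
(-46, -15, 87) [189.3 173.1]
(46, -15, 87) [304.2 173. ]
(0, -15, 96) [246.3 175.7]
(10, 54, 84) [259.1  81.1]
(14, 94, 84) [264.8  19.9]
```

View pics/w6.png

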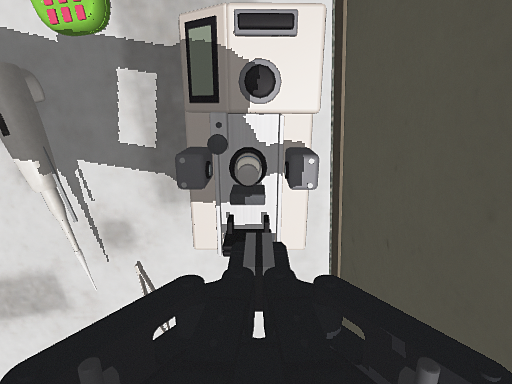

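Key at (260,81), as predicted (259,81); the vial cap at (247,167) is upright and the knob at (217,144) is down.

```bash
python3 -m pendant '[[[0.1,0,0],[0,0,0]],[[0.25,0,0],[0,0,0]],[[0.3,0,0],[0,0,0]],[[0.2,0,0],[0,0,0]],[[0.07,0,0.1],[0,0,0]],[[0,0,0.2],[0,0,0]],[[0,0,0.2],[0,0,0]],[[0,0,0.15],[0,0,0]],[[0,0,0.1],[0,0,0]],[[0,0,0],[0,0,0]],[[0,0,0],[0,0,0]]]'
python3 - <<'E'
from h import *
rel((10,54,98))
E
```

```text
time_s: 12.22
position: [0.4459, 0.1346, 0.1157]
tool_rot: [[0.06, 0.998, 0.001], [0.998, -0.06, 0.0], [0.0, 0.001, -1.0]]
ft_force: [-1.0, -0.2, 0.3]
grip_width: -0.0
t 12.225 pos [0.4459 0.1346 0.1157] q [ 2.2 22.6 99.1  0.  58.3  5.6]
tool-frame shift mm [-0.6 -0.3 17.7] yaw err 0.019612311633690514 R [ 8.e-04  0.e+00 -1.e+00] F [-1.   -0.25  0.27]
TCP in meter mm [ 10.3  54.6 115.7]
```

```bash
python3 -m pendant '[[[0,0,0.05],[0,0,0]],[[0,0,0.05],[0,0,0]],[[0,0,0.03],[0,0,0]],[[0,0,0],[0,0,0]]]'; python3 -m pendant '[[[0,0,0.02],[0,0,0]],[[0,0,0.02],[0,0,0]],[[0,0,0.01],[0,0,0]],[[0,0,0],[0,0,0]]]'
```

```text
time_s: 12.72
position: [0.4456, 0.1347, 0.1022]
tool_rot: [[0.059, 0.998, -0.0], [0.998, -0.059, -0.0], [-0.0, -0.0, -1.0]]
ft_force: [-1.3, -0.2, 1.9]
grip_width: -0.0001
time_s: 13.22
position: [0.4457, 0.1348, 0.098]
tool_rot: [[0.059, 0.998, 0.001], [0.998, -0.059, -0.0], [0.0, 0.001, -1.0]]
ft_force: [-3.6, 0.1, 11.6]
grip_width: 0.0001
```

```bash
python3 -m pendant '[[[0,0,0.01],[0,0,0]],[[0,0,0],[0,0,0]],[[0,0,0],[0,0,0]]]'; python3 -m pendant '[[[0,0,-0.1],[0,0,0]],[[0,0,-0.2],[0,0,0]],[[0,0,-0.3],[0,0,0]],[[0,0,-0.3],[0,0,0]],[[-0.1,0,-0.2],[0,0,0]],[[-0.3,0,0],[0,0,0]],[[-0.3,0,0],[0,0,0]],[[-0.3,0,0],[0,0,0]],[[-0.2,0,0],[0,0,0]],[[0,0,0],[0,0,0]],[[0,0,0],[0,0,0]],[[0,0,0],[0,0,0]]]'
python3 - <<'E'
from h import *
rel((10,54,98))
d=save("wrist","w7.png")
for m in ((0,-90,88),(-23,7.5,89),(0,-15,96),(10,54,84),(14,94,84)): print(m,px(d,m2w(m)).round(1))
save("top","top7.png",(190,140,310,230),6)
E
```

```text
time_s: 13.6
position: [0.4457, 0.1348, 0.098]
tool_rot: [[0.059, 0.998, 0.001], [0.998, -0.059, -0.0], [-0.0, 0.001, -1.0]]
ft_force: [-7.6, 0.3, 24.6]
grip_width: 0.0001
time_s: 15.1
position: [0.4385, 0.0156, 0.2063]
tool_rot: [[0.058, 0.998, -0.0], [0.998, -0.058, 0.0], [0.0, -0.0, -1.0]]
ft_force: [0.5, -0.2, 0.4]
grip_width: -0.0001
t 15.1 pos [0.4385 0.0156 0.2063] q [-13.5  13.2  95.2   0.   71.6 -10.2]
tool-frame shift mm [1.187e+02 1.000e-01 1.083e+02] yaw err -0.04991457493009212 R [-0.e+00  1.e-04 -1.e+00] F [ 0.51 -0.2   0.36]
TCP in meter mm [ 10.  -64.7 206.3]
(0, -90, 88) [248.2 221.8]
(-23, 7.5, 89) [218.  108.8]
(0, -15, 96) [246.8 138.3]
(10, 54, 84) [259.4  45.5]
(14, 94, 84) [265.  -15.5]
```

View pics/w7.png

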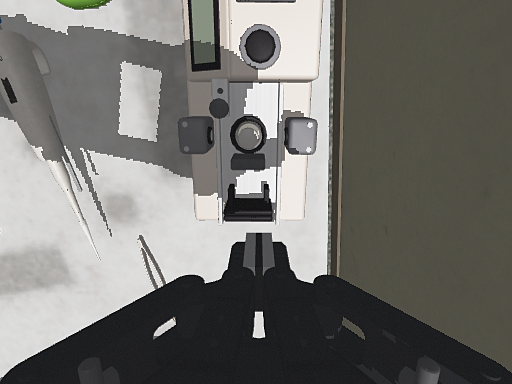

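View pics/top7.png

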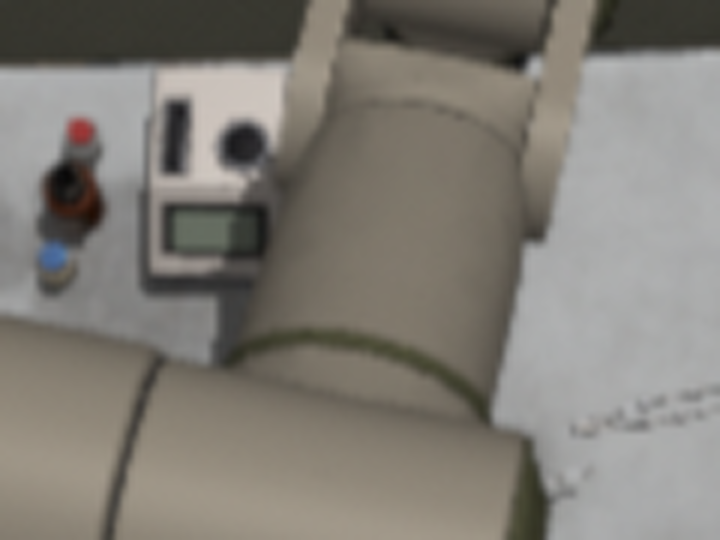

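The wrist view shows the plate edge at row ~220 (221.8 predicted for latched). The vial cap is upright at (247,135), the knob is down at (219,108) and the round key is up at (260,45). The spare vials and dropper in the top view haven't moved, and the robot is clear, so I'm handing in.

```bash
python3 -c "
from rig import env
print(env.close_job())"
```

```text
the job is handed in; nothing more can be done
None
```

I took the reading and handed the job in at about 15 s. The interface reports no verdict and I could not read the joint values, so everything below comes from force readings and camera views.

- **Zeroing:** I pushed the carriage in with the shut fingers on the ribbed face. The force rose from about 6 N to 25 N at the back stop, where I expected it. I held it there for 1.5 s, and the force was still 16 N at the end.
- **Latching:** I drew back, and the plate edge came to rest within 2 pixels (about 1 mm) of where the latched position should appear. The force on the tool was near zero.
- **Round key:** I pressed it straight down until it bottomed out after about 5 mm of travel, with the force rising to 11.6 N and then 24.6 N. The arm then came up and clear.
- **Last check:** The wrist picture showed the carriage latched, the vial upright in its cup, the stop-pin knob down and the round key up. The top picture showed the spare vials and dropper in place. Both keys looked normal there, but it is too coarse to confirm key travel.
- **Not checked at the end:** I did not look again at the rack, petri dish, timer or marker. The tool kept well clear of the rack, timer and marker and met no unexpected force. I never picked out the petri dish in the pictures.

No check failed or disagreed. The first pose estimate from the top camera was about 2.5 mm off in x, and I corrected it with the wrist camera before making contact.

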